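# Click the parts case shut all round

### The job

The lid of the white parts case on the bench is on but not fastened: its four hinged rim sections are standing up. Press every one of them down with the fingertips until it clicks and lies flush with the top of the lid. Do not lift, tip or push the case away from where it stands, and leave the bin, the tape and the screwdriver alone.

Things in the scene. Friction and masses are not known exactly. Their poses are not given: they have to be found in the camera images.
- case: Loose parts case, about 1 kg: white tub 140 (own x) x 200 (own y) x 54 mm, turned up to 0.6 rad; grey lid, its top 62 mm above the bench. Origin: centre of underside, z up. Along each side the lid's rim is a hinged snap section, found standing up at 23 degrees; the four 30 mm corner squares and middle panel (78 x 138 mm) are rigid, level with the lid's top.
- flap_front (a joint): Lid rim section on the case's long side nearer the robot (own -x), long (136 mm), reaching 36 mm out from its hinge. Angle in rad: 0 = up as found (outer edge 14 mm above the lid's top), 0.40 = clicked shut, flush with the lid's top. Let go before about 0.2 it springs back; beyond, it snaps down by itself and stays. Pressing at its ribs takes about 8 N, most at the start.
- flap_front_pad (a point): Centre of the thumb ribs on the upper face of the front rim section, 26 mm out from its hinge, midway along it; moves with it: 72 mm above the bench when up, 62 mm when shut. The hinge is at the lid's top height, 40 mm from the case's middle toward its own -x. When up, this point's x axis is level and points outward.
- flap_back (a joint): Lid rim section on the case's long side farther from the robot (own +x), long (136 mm), reaching 36 mm out from its hinge. Angle in rad: 0 = up as found (outer edge 14 mm above the lid's top), 0.40 = clicked shut, flush with the lid's top. Let go before about 0.2 it springs back; beyond, it snaps down by itself and stays. Pressing at its ribs takes about 8 N, most at the start.
- flap_back_pad (a point): Centre of the thumb ribs on the upper face of the back rim section, 26 mm out from its hinge, midway along it; moves with it: 72 mm above the bench when up, 62 mm when shut. The hinge is at the lid's top height, 40 mm from the case's middle toward its own +x. When up, this point's x axis is level and points outward.
- flap_left (a joint): Lid rim section on the case's short side at the robot's left (own +y), short (76 mm), reaching 36 mm out from its hinge. Angle in rad: 0 = up as found (outer edge 14 mm above the lid's top), 0.40 = clicked shut, flush with the lid's top. Let go before about 0.2 it springs back; beyond, it snaps down by itself and stays. Pressing at its ribs takes about 8 N, most at the start.
- flap_left_pad (a point): Centre of the thumb ribs on the upper face of the left rim section, 26 mm out from its hinge, midway along it; moves with it: 72 mm above the bench when up, 62 mm when shut. The hinge is at the lid's top height, 70 mm from the case's middle toward its own +y. When up, this point's x axis is level and points outward.
- flap_right (a joint): Lid rim section on the case's short side at the robot's right (own -y), short (76 mm), reaching 36 mm out from its hinge. Angle in rad: 0 = up as found (outer edge 14 mm above the lid's top), 0.40 = clicked shut, flush with the lid's top. Let go before about 0.2 it springs back; beyond, it snaps down by itself and stays. Pressing at its ribs takes about 8 N, most at the start.
- flap_right_pad (a point): Centre of the thumb ribs on the upper face of the right rim section, 26 mm out from its hinge, midway along it; moves with it: 72 mm above the bench when up, 62 mm when shut. The hinge is at the lid's top height, 70 mm from the case's middle toward its own -y. When up, this point's x axis is level and points outward.
- bin: Green open parts bin, 130 x 100 x 70 mm, loose, a bystander to the robot's left of the case. Origin: centre of the underside.
- tape: Roll of paper tape lying flat, 64 mm across, 18 mm high, loose, a bystander to the robot's right. Origin: centre of the underside.
- driver: Screwdriver lying on the bench, loose, a bystander to the robot's right. Origin: underside, on its length; handle toward own -x.

How it is judged:
By the outcome, as a careful person would: the job done as asked, in the order asked, and still so for the second after the job is handed in, with the robot touching nothing.
It also fails if it takes over 48 s, if anything falls off the work surface, if the arm or the gripper's body presses on something with over 40 N, if the wrist force passes 120 N, or if a joint passes its speed limit or range.

### The arm

A 6-joint arm with a two-finger parallel gripper is mounted at the origin on the work surface. World frame = base frame: x ahead of the robot, y to its left, z up, the work surface at z = 0. Lengths are in m, angles in rad, forces in N, time in s.
With the tool pointing down it reaches from about 0.425 to 0.925 m from the base axis. Payload 12.5 kg.
Tool frame: the origin (TCP) lies midway between the tips of the shut fingers; the grasp point (between the pads) lies 19 mm behind it; z points along the fingers, y is the direction in which the jaws open and shut (so a half turn about z gives the same grasp; the last joint's range is limited). The gripper opens to 85 mm and grips with 20 to 120 N. Pads are 22 mm wide; open, the fingers measure 114 mm over their backs; the gripper's body (76 mm by 85 mm) begins 54 mm behind the grasp point. The pads swing forward as they close: fully open they stand 13 mm farther back than shut.
Start: joints at [1.007, 0.491, 1.559, -0, 1.092, -0.106], TCP at [0.276, 0.561, 0.231] pointing down, gripper open.
Joint ranges: [-3.1, 3.1], [-0.84, 2.19], [0.05, 2.79], [-1.13, 4.28], [0.06, 2.93], [-2.69, 2.69]. Speed limits (rad/s): [2.22, 2.22, 2.79, 3.14, 3.14, 3.14].

### API

Orientations are given as a rotation vector (axis times angle).
In Python, from bench import bot, viewer, job, boxes_of, outline_of gives the robot as it stands.
- The arm moves only by the tool send_rows, never from a script. Its argument "deltas" is a list of rows, each an object of numbers: "x", "y", "z": the shift along the tool's x, y, z in mm; "ax", "ay", "az": the turn, a rotation vector about the tool's x, y, z in degrees; "gripper": the finger opening in mm, from 0 to 85.4. In form: [{"x": .., "y": .., "z": .., "ax": .., "ay": .., "az": .., "gripper": ..}, ...]. A call has exactly 5 rows; each row is the pose to reach, as a shift and turn from the pose commanded when the call began, along the tool's axes at that moment; what a row does not reach only later rows make up. A row lasts 1/10 s, in which the tool goes at most 50 mm and 8.59 degrees, less where a joint would pass 70% of its speed; a pose out of reach is approached as far as the arm can. A call with a gripper value outside its range is refused whole. The fingers move at their own pace and stop on an object; the grip force is fixed at half the most. Time passes only in rows, so rows that repeat a pose let the fingers close, or fill a call up. It gives the time, the measured TCP pose, the force and the opening at its end, in the units of the state.
- bot.observe(): the state, without advancing time (a new reading comes with each control period).
- viewer.get_image(name): name is "side" or "top"; returns the picture (420x560x3 uint8, blue, green, red); there is no depth.
- viewer.calibration(name): a dict with "fx", "fy", "cx", "cy" (pixels), "rvec" (rotation vector, rad) and "tvec" (3), from world to camera coordinates, as OpenCV has them. Camera axes: x right, y down, z forward; pixel columns grow to the right and rows downward; lengths in m; the calibration is good to about 2 mm. A picture is of the moment at which its call begins. calibration takes no time and is no camera call.
- job.finish_job(): hands the job in, once; it reports no verdict.
Trained networks look in the newest picture that a camera, given by its name, has taken for a name from the list of things; names that differ only in an ending like _2 or _b are one class to them, and where a whole thing is asked for, a point or a joint stands for the part that bears it (a point fixed in the world has none). Each returns a list of dicts, best first, with "confidence" (0 to 1); they miss things now and then, are a little off and sometimes report something else, mostly with a low value. They report only what shows in the picture. A call takes as long as a camera call.
- boxes_of(label, camera): "extent" ([left, top, right, bottom] in pixels, round what is visible of it).
- outline_of(label, camera): "region" (420x560 bool, what is visible of it) and "extent" ([left, top, right, bottom] in pixels, round what is visible of it).
The state is a dict: "time": time; "joints": joint angles; "joint_vel": joint speeds; "joint_torque": joint torques, N m; "tool_pos": TCP position; "tool_rot": TCP orientation; "ft_force": force on the tool from outside, world axes, zero at the start; "ft_torque": the same for the moment, N m; "grip_width": opening from 0.0 (shut) to 1.0 (fully open).
Only numpy, scipy, OpenCV 4.12 (cv2) and the standard library are available. Lean on these libraries where they do the work, as an engineer would, in place of code of your own. Each camera call takes 0.05 s, during which the arm holds its last target. There are 200 camera calls.

## Working session

There is one attempt and no reset: what is moved stays moved. The work goes in short steps, Python scripts to look and compute and a tool call to move; the robot and the scene stay as the last step left them, time stands still between calls to the robot, and variables do not carry over. Pictures are saved under pics/ and viewed, about 8 in all and at most 12, crops included, and the job is handed in when it is done.

Besides the shell and the picture viewer there is one more tool, called after "Emit:" as name(argument=value, ...), one argument or row to a line, values as JSON. send_rows: Moves the arm, as the interface text tells. Its arguments: {"type":"object","properties":{"deltas":{"type":"array","items":{"type":"object","properties":{"x":{"type":"number"},"y":{"type":"number"},"z":{"type":"number"},"ax":{"type":"number"},"ay":{"type":"number"},"az":{"type":"number"},"gripper":{"type":"number"}}}}},"required":["deltas"]}

```bash
mkdir -p pics; cat > h.py <<'E'
import numpy as np, cv2
from bench import bot, viewer, job, boxes_of, outline_of
def cal(n):
    c=viewer.calibration(n);K=np.array([[c['fx'],0,c['cx']],[0,c['fy'],c['cy']],[0,0,1.]])
    return K,np.array(c['rvec'],float),np.array(c['tvec'],float)
def proj(n,P):
    K,r,t=cal(n);return cv2.projectPoints(np.array(P,float).reshape(-1,3),r,t,K,None)[0].reshape(-1,2)
def back(n,uv,z):
    K,r,t=cal(n);R=cv2.Rodrigues(r)[0];d=R.T@np.linalg.inv(K)@np.array([uv[0],uv[1],1.]);c=-R.T@t
    return c+d*(z-c[2])/d[2]
E
python3 - <<'E'
from h import *
a=viewer.get_image('top');b=viewer.get_image('side')
cv2.imwrite('pics/top.png',a);cv2.imwrite('pics/side.png',b)
for l in ['case','flap_front','flap_back','flap_left','flap_right','flap_front_pad','bin','tape','driver']:
    for c in ['top','side']:
        o=outline_of(l,c)[:2]
        for q in o:
            m=q['region'];ys,xs=np.nonzero(m);print(l,c,round(q['confidence'],2),np.round(q['extent']),xs.mean().round(1),ys.mean().round(1),m.sum())
            if l=='case': print(cv2.minAreaRect(np.c_[xs,ys].astype(np.float32)))
for c in['top','side']:
    K,r,t=cal(c);print(c,-cv2.Rodrigues(r)[0].T@t,K[0,0])
s=bot.observe();print(s['time'],s['tool_pos'],s['tool_rot'],s['joints'])
E
```

```text
case top 0.76 [239. 184. 336. 252.] 286.8 217.1 6186
((287.5, 217.5), (69.0, 95.0), 90.0)
case top 0.48 [260. 234. 317. 253.] 286.2 242.5 1011
((287.0, 242.5), (17.0, 60.0), 90.0)
case side 0.76 [241. 204. 329. 273.] 285.5 234.7 3923
((285.1347351074219, 233.9119110107422), (82.77880096435547, 56.86543655395508), 30.25643539428711)
flap_front top 0.58 [257. 232. 321. 250.] 287.4 242.7 981
flap_front side 0.69 [252. 224. 294. 252.] 269.6 236.4 379
flap_back top 0.98 [257. 185. 315. 201.] 286.4 190.5 971
flap_back top 0.16 [239. 181. 334. 251.] 286.9 217.3 6176
flap_back side 0.76 [277. 205. 322. 230.] 298.6 216.1 460
flap_left top 0.92 [238. 201. 253. 232.] 247.5 216.8 525
flap_left side 0.62 [251. 203. 274. 224.] 262.0 212.4 223
flap_right top 0.72 [318. 199. 335. 237.] 326.1 215.7 573
flap_right side 0.54 [295. 234. 324. 253.] 310.2 240.9 222
flap_front_pad top 0.65 [259. 233. 320. 253.] 287.2 242.6 943
flap_front_pad side 0.64 [250. 227. 293. 250.] 270.2 236.8 372
bin top 0.72 [ 79. 173. 142. 245.] 109.6 210.2 3100
bin top 0.62 [319. 197. 336. 232.] 326.7 215.2 508
bin side 0.89 [176. 156. 223. 200.] 198.1 177.0 1479
tape top 0.87 [371. 241. 401. 268.] 383.7 254.9 428
tape side 0.55 [319. 288. 345. 310.] 330.3 298.0 382
driver top 0.77 [429. 170. 444. 251.] 436.1 226.8 543
driver side 0.7 [369. 287. 403. 330.] 382.7 312.3 352
driver side 0.33 [249. 226. 294. 253.] 270.6 237.3 414
top [ 0.32177053 -0.03398239  1.2436891 ] 525.8884432099371
side [-0.20548773 -0.73033565  0.92314579] 461.0122365300083
1.0 [0.27621604 0.56069507 0.23135674] [7.12807289e-01 3.05962364e+00 2.70350465e-04] [ 1.00742119e+00  4.90875190e-01  1.55885832e+00  2.75426302e-05
  1.09168543e+00 -1.05608966e-01]
```

View pics/top.png

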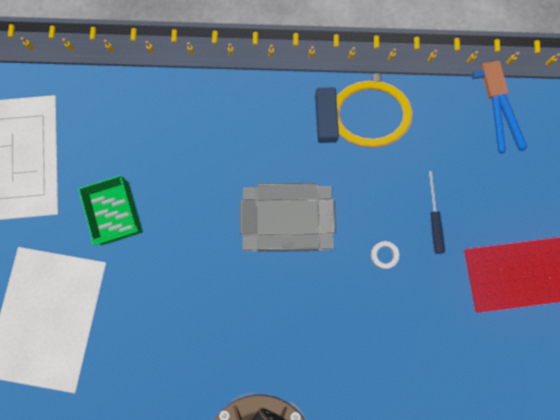

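View pics/side.png

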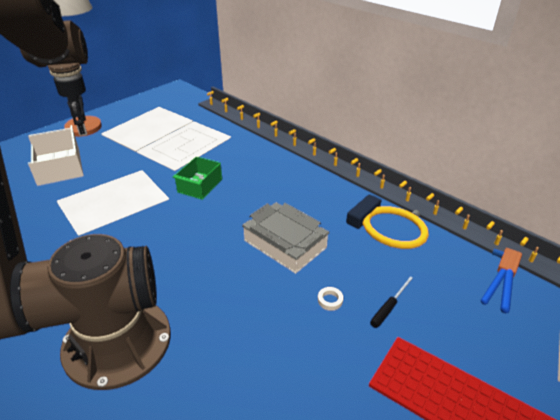

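The top view shows the case at about (287,217), nearly square to the robot. The bin is at (110,210), the tape at (385,255) and the driver at (436,225), all well clear. Next I fit the case pose.

```bash
python3 - <<'E'
from h import *
from scipy.optimize import least_squares
o={'top':{'f':(287.3,242.7),'b':(286.4,190.5),'l':(247.5,216.8),'r':(326.3,215.5)},'side':{'f':(269.9,236.6),'b':(298.6,216.1),'l':(262,212.4),'r':(310.2,240.9)}}
L={'f':(-.0566,0,.069),'b':(.0566,0,.069),'l':(0,.0866,.069),'r':(0,-.0866,.069)}
def W(p,P):
    P=np.array(P,float).reshape(-1,3);c,s=np.cos(p[2]),np.sin(p[2]);return np.c_[p[0]+c*P[:,0]-s*P[:,1],p[1]+s*P[:,0]+c*P[:,1],P[:,2]]
def fit(cs):
    return least_squares(lambda p:np.concatenate([(proj(c,W(p,L[k]))[0]-o[c][k]) for c in cs for k in 'fblr']),[.5,0,0],loss='soft_l1')
for cs in (['top'],['side'],['top','side']):
    r=fit(cs);print(cs,r.x,np.round(r.fun,1))
p=r.x
for c in o:
    im=viewer.get_image(c)
    u,v=proj(c,[p[0],p[1],.06])[0].astype(int);x0,y0=u-65,v-48
    k=6;cr=cv2.resize(im[y0:y0+96,x0:x0+130],None,fx=k,fy=k,interpolation=cv2.INTER_CUBIC)
    def line(P,col):
        q=((proj(c,W(p,P))-[x0-.5,y0-.5])*k).astype(int);cv2.polylines(cr,[q.reshape(-1,1,2)],True,col,1)
    line([(-.07,-.1,0),(.07,-.1,0),(.07,.1,0),(-.07,.1,0)],(0,255,255))
    line([(-.07,-.1,.062),(.07,-.1,.062),(.07,.1,.062),(-.07,.1,.062)],(0,0,255))
    line([(-.04,-.07,.062),(.04,-.07,.062),(.04,.07,.062),(-.04,.07,.062)],(0,255,0))
    for s in(1,-1):
        line([(s*.04,.068,.062),(s*.073,.068,.076),(s*.073,-.068,.076),(s*.04,-.068,.062)],(255,255,0))
        line([(.038,s*.07,.062),(.038,s*.103,.076),(-.038,s*.103,.076),(-.038,s*.07,.062)],(255,0,255))
    cv2.imwrite(f'pics/{c}_fit.png',cr)
E
```

```text
['top'] [ 0.52032413 -0.04825271  0.04382748] [ 0.  -1.7 -0.   1.3  1.1  0.  -1.3  0.1]
['side'] [ 0.51999702 -0.04850189  0.03475054] [ 1.4 -0.5 -0.8  0.8  0.9  1.  -1.8 -0.8]
['top', 'side'] [ 0.52029149 -0.04832474  0.04253963] [ 0.  -1.6  0.1  1.3  1.1 -0.  -1.2  0.2  1.6 -0.5 -0.9  0.7  0.8  1.
 -1.6 -1. ]
```

View pics/top_fit.png

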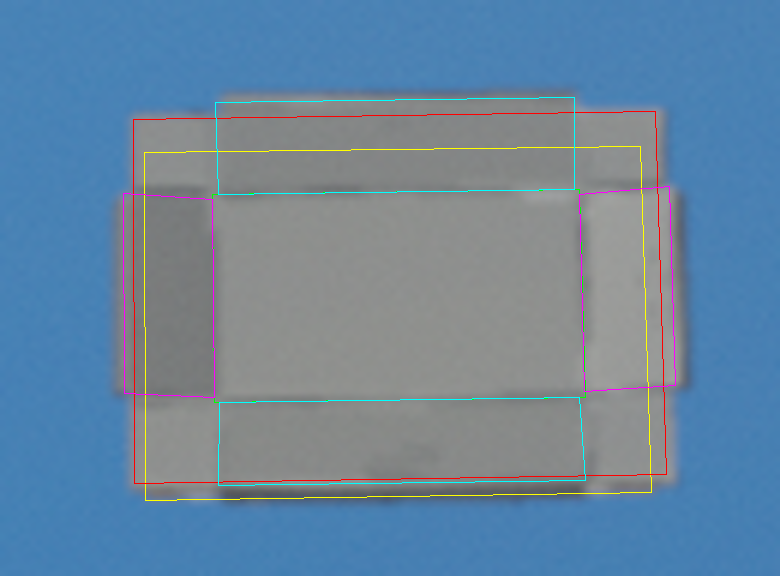

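View pics/side_fit.png

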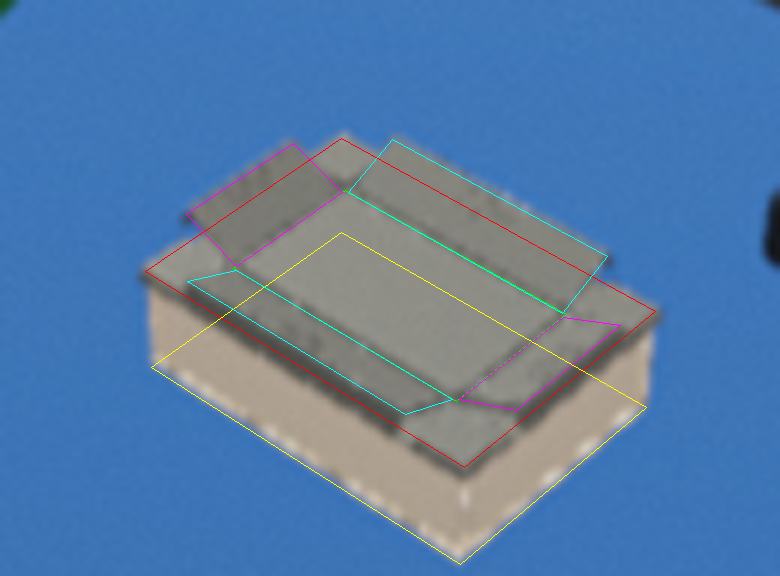

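The fit holds to about 2 mm in both views: case centre (0.520, -0.048), yaw about 0.03. I'll shut the fingers and travel to the left section first.

Emit:
send_rows(
  deltas=[
    {"x": -37,"y": -30,"z": 0,"ax": 0,"ay": 0,"az": -4,"gripper": 0},
    {"x": -74,"y": -59,"z": 0,"ax": 0,"ay": 0,"az": -8,"gripper": 0},
    {"x": -111,"y": -89,"z": 0,"ax": 0,"ay": 0,"az": -12,"gripper": 0},
    {"x": -148,"y": -118,"z": 0,"ax": 0,"ay": 0,"az": -16,"gripper": 0},
    {"x": -185,"y": -148,"z": 0,"ax": 0,"ay": 0,"az": -20,"gripper": 0},
  ],
)

```text
time: 1.6
tool_pos: [0.3772, 0.3445, 0.2315]
tool_rot: [0.166, 3.137, 0.001]
ft_force: [1.3, 0.1, 0.7]
grip_width: 0.142
```

```bash
cat > go.py <<'E'
import sys
from h import *
from scipy.spatial.transform import Rotation as Ro
C=np.array([.5203,-.0483]);yaw=.033
def pad(k,z,off=0):
    d={'l':(0,.096+off),'r':(0,-.096-off),'f':(-.066-off,0),'b':(.066+off,0)}[k]
    c,s=np.cos(yaw),np.sin(yaw);return np.array([C[0]+c*d[0]-s*d[1],C[1]+s*d[0]+c*d[1],z])
s=bot.observe();R=Ro.from_rotvec(s['tool_rot'])
print('t',s['time'],'pos',s['tool_pos'].round(4),'F',s['ft_force'].round(1),'w',s['grip_width'])
T=Ro.from_matrix(np.array([[-np.cos(yaw),np.sin(yaw),0],[-np.sin(yaw),-np.cos(yaw),0],[0,0,1]]).T@np.eye(3)) if 0 else Ro.from_matrix(np.c_[[-np.cos(yaw),-np.sin(yaw),0],[-np.sin(yaw),np.cos(yaw),0],[0,0,-1]])
print('turn',np.degrees((R.inv()*T).as_rotvec()).round(1))
for k in 'lbrf': print(k,pad(k,.1).round(4),'delta mm',((R.inv()).apply(pad(k,.1)-s['tool_pos'])*1000).round(1))
E
python3 go.py
```

```text
t 1.6 pos [0.3772 0.3445 0.2315] F [1.3 0.1 0.7] w 0.142283496112185
turn [ 0.   0.  -7.9]
l [0.5171 0.0476 0.1   ] delta mm [-170.3 -280.5  131.5]
b [ 0.5863 -0.0461  0.1   ] delta mm [-248.9 -366.5  131.5]
r [ 0.5235 -0.1442  0.1   ] delta mm [-196.8 -470.7  131.4]
f [ 0.4543 -0.0505  0.1   ] delta mm [-118.2 -384.7  131.4]
```

Emit:
send_rows(
  deltas=[
    {"x": -25,"y": -40,"z": 5,"ax": 0,"ay": 0,"az": -2,"gripper": 0},
    {"x": -50,"y": -80,"z": 10,"ax": 0,"ay": 0,"az": -4,"gripper": 0},
    {"x": -75,"y": -120,"z": 20,"ax": 0,"ay": 0,"az": -6,"gripper": 0},
    {"x": -100,"y": -160,"z": 35,"ax": 0,"ay": 0,"az": -8,"gripper": 0},
    {"x": -125,"y": -205,"z": 50,"ax": 0,"ay": 0,"az": -8,"gripper": 0},
  ],
)

```text
time: 2.1
tool_pos: [0.4782, 0.1302, 0.1821]
tool_rot: [-0.051, 3.14, 0.0]
ft_force: [0.3, -0.1, 0.5]
grip_width: 0.001
```

```bash
python3 go.py
```

```text
t 2.1 pos [0.4782 0.1302 0.1821] F [ 0.3 -0.1  0.5] w 0.0008778059549294135
turn [ 0.   0.1 -0. ]
l [0.5171 0.0476 0.1   ] delta mm [-36.1 -83.8  82.1]
b [ 0.5863 -0.0461  0.1   ] delta mm [-102.2 -179.8   82.2]
r [ 0.5235 -0.1442  0.1   ] delta mm [ -36.3 -275.8   82.1]
f [ 0.4543 -0.0505  0.1   ] delta mm [  29.8 -179.9   82.1]
```

Emit:
send_rows(
  deltas=[
    {"x": -15,"y": -35,"z": 25,"ax": 0,"ay": 0,"az": 0,"gripper": 0},
    {"x": -30,"y": -70,"z": 55,"ax": 0,"ay": 0,"az": 0,"gripper": 0},
    {"x": -36,"y": -84,"z": 82,"ax": 0,"ay": 0,"az": 0,"gripper": 0},
    {"x": -36,"y": -84,"z": 82,"ax": 0,"ay": 0,"az": 0,"gripper": 0},
    {"x": -36,"y": -84,"z": 82,"ax": 0,"ay": 0,"az": 0,"gripper": 0},
  ],
)

```text
time: 2.6
tool_pos: [0.5159, 0.0492, 0.1004]
tool_rot: [0.047, -3.14, -0.0]
ft_force: [0.1, -1.2, 0.5]
grip_width: 0.003
```

```bash
python3 go.py; python3 -c "
from h import *
for c in ['side']:
    im=viewer.get_image(c);cv2.imwrite('pics/s2.png',cv2.resize(im[130:280,180:380],None,fx=4,fy=4,interpolation=2))"
```

```text
t 2.6 pos [0.5159 0.0492 0.1004] F [ 0.1 -1.2  0.5] w 0.0029950463319200617
turn [ 0.  -0.1 -0.2]
l [0.5171 0.0476 0.1   ] delta mm [-1.2 -1.6  0.4]
b [ 0.5863 -0.0461  0.1   ] delta mm [-67.5 -97.4   0.3]
r [ 0.5235 -0.1442  0.1   ] delta mm [  -1.8 -193.6    0.4]
f [ 0.4543 -0.0505  0.1   ] delta mm [ 64.5 -97.8   0.5]
```

View pics/s2.png

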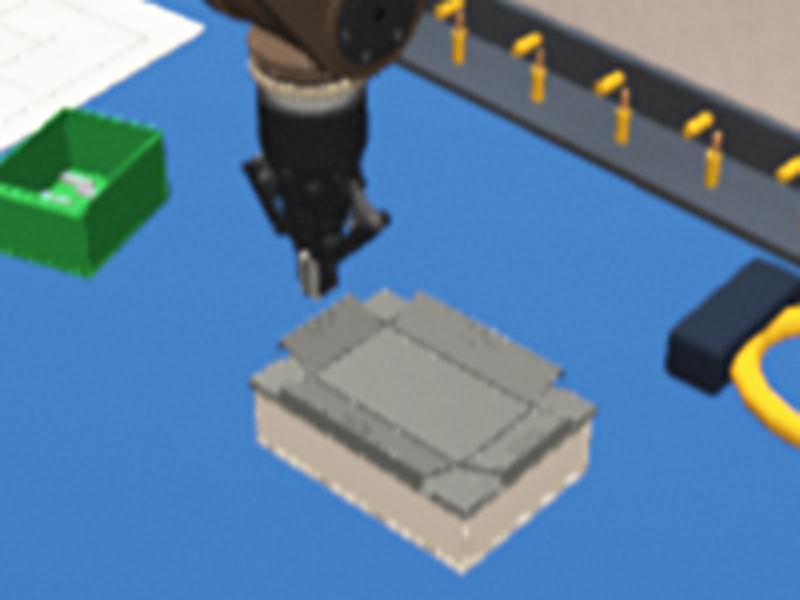

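The shut fingers hang above the left section (tip about (312,290) in the crop) and the case hasn't moved. I'll press it now.

Emit:
send_rows(
  deltas=[
    {"x": -1,"y": -2,"z": 15,"gripper": 0},
    {"x": -1,"y": -2,"z": 22,"gripper": 0},
    {"x": -1,"y": -2,"z": 28,"gripper": 0},
    {"x": -1,"y": -2,"z": 33,"gripper": 0},
    {"x": -1,"y": -2,"z": 37,"gripper": 0},
  ],
)

```text
schema error: expected keys x, y, z, ax, ay, az, gripper
```

Emit:
send_rows(
  deltas=[
    {"z": 0,"gripper": 0},
    {"z": 1,"gripper": 0},
    {"z": 1,"gripper": 0},
    {"z": 1,"gripper": 0},
    {"z": 1,"gripper": 0},
  ],
)

```text
schema error: expected keys x, y, z, ax, ay, az, gripper
```

Emit:
send_rows(
  deltas=[
    {"x": -1,"y": -2,"z": 15,"ax": 0,"ay": 0,"az": 0,"gripper": 0},
    {"x": -1,"y": -2,"z": 22,"ax": 0,"ay": 0,"az": 0,"gripper": 0},
    {"x": -1,"y": -2,"z": 28,"ax": 0,"ay": 0,"az": 0,"gripper": 0},
    {"x": -1,"y": -2,"z": 33,"ax": 0,"ay": 0,"az": 0,"gripper": 0},
    {"x": -1,"y": -2,"z": 37,"ax": 0,"ay": 0,"az": 0,"gripper": 0},
  ],
)

```text
time: 3.15
tool_pos: [0.5171, 0.0475, 0.0633]
tool_rot: [-0.049, 3.141, -0.0]
ft_force: [0.6, -0.4, 0.7]
grip_width: 0.0
```

Emit:
send_rows(
  deltas=[
    {"x": 0,"y": 0,"z": 0,"ax": 0,"ay": 0,"az": 0,"gripper": 0},
    {"x": 0,"y": 0,"z": 1,"ax": 0,"ay": 0,"az": 0,"gripper": 0},
    {"x": 0,"y": 0,"z": 1,"ax": 0,"ay": 0,"az": 0,"gripper": 0},
    {"x": 0,"y": 0,"z": 1,"ax": 0,"ay": 0,"az": 0,"gripper": 0},
    {"x": 0,"y": 0,"z": 1,"ax": 0,"ay": 0,"az": 0,"gripper": 0},
  ],
)

```text
time: 3.65
tool_pos: [0.5171, 0.0472, 0.0624]
tool_rot: [-0.048, 3.141, 0.0]
ft_force: [1.0, 0.1, -0.0]
grip_width: -0.001
```

```bash
python3 go.py
```

```text
t 3.65 pos [0.5171 0.0472 0.0624] F [ 1.   0.1 -0. ] w -0.001067147888747824
turn [ 0.   0.  -0.1]
l [0.5171 0.0476 0.1   ] delta mm [ -0.    0.5 -37.6]
b [ 0.5863 -0.0461  0.1   ] delta mm [-66.2 -95.4 -37.6]
r [ 0.5235 -0.1442  0.1   ] delta mm [  -0.5 -191.5  -37.6]
f [ 0.4543 -0.0505  0.1   ] delta mm [ 65.8 -95.7 -37.6]
```

No reaction force at z = 62 mm, so the left section has most likely snapped down. Now to the back section.

Emit:
send_rows(
  deltas=[
    {"x": 0,"y": 0,"z": -35,"ax": 0,"ay": 0,"az": 0,"gripper": 0},
    {"x": -25,"y": -35,"z": -38,"ax": 0,"ay": 0,"az": 0,"gripper": 0},
    {"x": -50,"y": -70,"z": -38,"ax": 0,"ay": 0,"az": 0,"gripper": 0},
    {"x": -66,"y": -95,"z": -38,"ax": 0,"ay": 0,"az": 0,"gripper": 0},
    {"x": -66,"y": -95,"z": -30,"ax": 0,"ay": 0,"az": 0,"gripper": 0},
  ],
)

```text
time: 4.15
tool_pos: [0.5883, -0.0486, 0.0929]
tool_rot: [-0.044, 3.138, -0.001]
ft_force: [0.2, 0.1, -0.2]
grip_width: 0.005
```

Emit:
send_rows(
  deltas=[
    {"x": 0,"y": 0,"z": 8,"ax": 0,"ay": 0,"az": 0,"gripper": 0},
    {"x": 0,"y": 0,"z": 14,"ax": 0,"ay": 0,"az": 0,"gripper": 0},
    {"x": 0,"y": 0,"z": 20,"ax": 0,"ay": 0,"az": 0,"gripper": 0},
    {"x": 0,"y": 0,"z": 26,"ax": 0,"ay": 0,"az": 0,"gripper": 0},
    {"x": 0,"y": 0,"z": 30,"ax": 0,"ay": 0,"az": 0,"gripper": 0},
  ],
)

```text
time: 4.65
tool_pos: [0.5855, -0.0452, 0.0617]
tool_rot: [0.05, -3.14, -0.0]
ft_force: [-2.3, 2.0, 21.0]
grip_width: -0.003
```

```bash
python3 go.py
```

```text
t 4.65 pos [ 0.5855 -0.0452  0.0617] F [-2.3  2.  21. ] w -0.0031443261717559122
turn [ 0.  -0.1 -0.1]
l [0.5171 0.0476 0.1   ] delta mm [ 65.5  95.  -38.2]
b [ 0.5863 -0.0461  0.1   ] delta mm [ -0.7  -0.9 -38.3]
r [ 0.5235 -0.1442  0.1   ] delta mm [ 65.2 -97.  -38.3]
f [ 0.4543 -0.0505  0.1   ] delta mm [131.3  -1.1 -38.2]
```

The back section is at its stop: 21 N at z = 61.7 mm. Next is the right section, stopping 1 mm higher.

Emit:
send_rows(
  deltas=[
    {"x": 0,"y": 0,"z": -35,"ax": 0,"ay": 0,"az": 0,"gripper": 0},
    {"x": 25,"y": -36,"z": -38,"ax": 0,"ay": 0,"az": 0,"gripper": 0},
    {"x": 50,"y": -72,"z": -38,"ax": 0,"ay": 0,"az": 0,"gripper": 0},
    {"x": 65,"y": -97,"z": -38,"ax": 0,"ay": 0,"az": 0,"gripper": 0},
    {"x": 65,"y": -97,"z": -30,"ax": 0,"ay": 0,"az": 0,"gripper": 0},
  ],
)

```text
time: 5.15
tool_pos: [0.5228, -0.147, 0.0928]
tool_rot: [-0.044, 3.141, -0.001]
ft_force: [1.0, -0.1, -0.4]
grip_width: 0.0
```

Emit:
send_rows(
  deltas=[
    {"x": 0,"y": 0,"z": 8,"ax": 0,"ay": 0,"az": 0,"gripper": 0},
    {"x": 0,"y": 0,"z": 14,"ax": 0,"ay": 0,"az": 0,"gripper": 0},
    {"x": 0,"y": 0,"z": 20,"ax": 0,"ay": 0,"az": 0,"gripper": 0},
    {"x": 0,"y": 0,"z": 26,"ax": 0,"ay": 0,"az": 0,"gripper": 0},
    {"x": 0,"y": 0,"z": 29,"ax": 0,"ay": 0,"az": 0,"gripper": 0},
  ],
)

```text
time: 5.65
tool_pos: [0.524, -0.1441, 0.0624]
tool_rot: [0.05, -3.14, -0.001]
ft_force: [-0.6, -0.4, -0.6]
grip_width: 0.003
```

```bash
python3 go.py
```

```text
t 5.65 pos [ 0.524  -0.1441  0.0624] F [-0.6 -0.4 -0.6] w 0.0031180842856217846
turn [ 0.  -0.  -0.1]
l [0.5171 0.0476 0.1   ] delta mm [  0.8 191.9 -37.5]
b [ 0.5863 -0.0461  0.1   ] delta mm [-65.3  95.9 -37.6]
r [ 0.5235 -0.1442  0.1   ] delta mm [  0.6  -0.1 -37.6]
f [ 0.4543 -0.0505  0.1   ] delta mm [ 66.7  95.8 -37.5]
```

Emit:
send_rows(
  deltas=[
    {"x": 0,"y": 0,"z": -35,"ax": 0,"ay": 0,"az": 0,"gripper": 0},
    {"x": 25,"y": 36,"z": -38,"ax": 0,"ay": 0,"az": 0,"gripper": 0},
    {"x": 50,"y": 72,"z": -38,"ax": 0,"ay": 0,"az": 0,"gripper": 0},
    {"x": 66,"y": 96,"z": -38,"ax": 0,"ay": 0,"az": 0,"gripper": 0},
    {"x": 66,"y": 96,"z": -30,"ax": 0,"ay": 0,"az": 0,"gripper": 0},
  ],
)

```text
time: 6.15
tool_pos: [0.4531, -0.0483, 0.0938]
tool_rot: [0.052, -3.141, -0.001]
ft_force: [0.1, -0.1, 0.2]
grip_width: 0.001
```

Emit:
send_rows(
  deltas=[
    {"x": 0,"y": 0,"z": 8,"ax": 0,"ay": 0,"az": 0,"gripper": 0},
    {"x": 0,"y": 0,"z": 14,"ax": 0,"ay": 0,"az": 0,"gripper": 0},
    {"x": 0,"y": 0,"z": 20,"ax": 0,"ay": 0,"az": 0,"gripper": 0},
    {"x": 0,"y": 0,"z": 26,"ax": 0,"ay": 0,"az": 0,"gripper": 0},
    {"x": 0,"y": 0,"z": 30,"ax": 0,"ay": 0,"az": 0,"gripper": 0},
  ],
)

```text
time: 6.65
tool_pos: [0.4552, -0.0511, 0.0625]
tool_rot: [0.048, -3.141, -0.0]
ft_force: [0.2, -0.5, 0.8]
grip_width: 0.001
```

Emit:
send_rows(
  deltas=[
    {"x": 0,"y": 0,"z": -40,"ax": 0,"ay": 0,"az": 0,"gripper": 0},
    {"x": 0,"y": 0,"z": -80,"ax": 0,"ay": 0,"az": 0,"gripper": 0},
    {"x": 0,"y": 30,"z": -110,"ax": 0,"ay": 0,"az": 0,"gripper": 0},
    {"x": 0,"y": 70,"z": -130,"ax": 0,"ay": 0,"az": 0,"gripper": 0},
    {"x": 0,"y": 120,"z": -130,"ax": 0,"ay": 0,"az": 0,"gripper": 0},
  ],
)

```text
time: 7.15
tool_pos: [0.4526, 0.0696, 0.1957]
tool_rot: [-0.044, 3.136, -0.0]
ft_force: [1.3, 0.1, -0.2]
grip_width: -0.005
```

Emit:
send_rows(
  deltas=[
    {"x": 0,"y": 45,"z": 0,"ax": 0,"ay": 0,"az": 0,"gripper": 0},
    {"x": 0,"y": 90,"z": 0,"ax": 0,"ay": 0,"az": 0,"gripper": 0},
    {"x": 0,"y": 135,"z": 0,"ax": 0,"ay": 0,"az": 0,"gripper": 0},
    {"x": 0,"y": 180,"z": 0,"ax": 0,"ay": 0,"az": 0,"gripper": 0},
    {"x": 0,"y": 200,"z": 0,"ax": 0,"ay": 0,"az": 0,"gripper": 0},
  ],
)

```text
time: 7.65
tool_pos: [0.4449, 0.2721, 0.193]
tool_rot: [-0.052, 3.141, 0.001]
ft_force: [-0.3, -1.5, 0.9]
grip_width: 0.001
```

```bash
python3 - <<'E'
from h import *
a=viewer.get_image('top');b=viewer.get_image('side')
A=cv2.resize(a[165:270,225:400],None,fx=4,fy=4,interpolation=2);B=cv2.resize(b[190:290,225:350],None,fx=4,fy=4,interpolation=2)
B=cv2.resize(B,(350,280));A=cv2.resize(A,(440,264))
cv2.imwrite('pics/e_side.png',cv2.resize(b[190:290,225:350],None,fx=6,fy=6,interpolation=2))
cv2.imwrite('pics/e_top.png',cv2.resize(a[169:265,222:352],None,fx=6,fy=6,interpolation=2))
for l in ['flap_front','flap_back','flap_left','flap_right','bin','tape','driver']:
    for c in ['top','side']:
        for q in boxes_of(l,c)[:1]: print(l,c,round(q['confidence'],2),np.round(q['extent']))
E
```

```text
flap_front top 0.77 [258. 233. 318. 253.]
flap_front side 0.68 [252. 229. 292. 256.]
flap_back top 0.6 [240. 183. 335. 249.]
flap_back side 0.52 [242. 202. 327. 272.]
flap_left top 0.83 [240. 200. 253. 234.]
flap_right side 0.5 [293. 235. 321. 255.]
bin top 0.88 [111. 174. 143. 227.]
bin side 0.86 [172. 155. 222. 200.]
tape top 0.66 [371. 243. 399. 267.]
tape side 0.82 [320. 285. 346. 310.]
driver top 0.86 [430. 176. 444. 251.]
driver side 0.94 [369. 282. 406. 330.]
```

View pics/e_side.png

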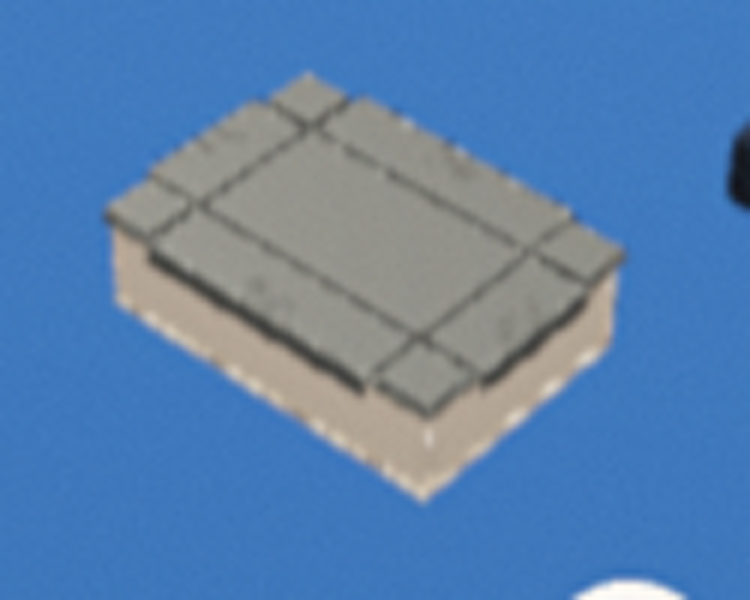

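View pics/e_top.png

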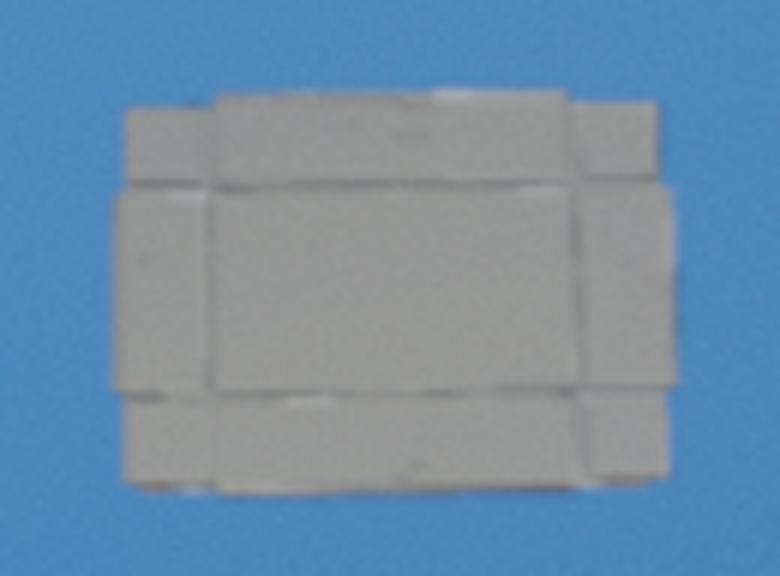

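All four sections now show the same grey as the lid and lie flush in both views. The case's lower corner, at about (295,273) in the full side image, is where it was. I'm handing in.

```bash
python3 -c "
from h import *
print(job.finish_job(), bot.observe()['ft_force'])"
```

```text
the job is handed in; nothing more can be done
the job is handed in; nothing more can be done
```

All four rim sections are pressed down, and the job is handed in. I pressed them with the shut fingertips in the order left, back, right, front, finishing at about 7.7 s on the robot's clock, then moved the arm clear.

- **Sections:** in the final side and top pictures all four lie flush and match the rest of the lid in shade. The largest press force I read was 21 N, on the back section at its stop. The other three gave almost no reaction at 62 mm height, which fits their having snapped down by themselves.
- **Case and bystanders:** the case's lower corner is where it was in the side picture, and the tape and screwdriver were found where they began. The bin's box in the side picture matched its first position; in the top picture its box came out cut short, probably because the arm was partly in front of it.
- **Weak checks:** the networks gave poor results on the shut sections. They boxed the whole lid for the back one and missed the left and right ones in one view each, so I judged flushness from the pictures.

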